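# Nest the washed saucepans

## Robot

A 7-joint arm with a two-finger parallel gripper is mounted at the origin on the work surface. World frame = base frame: x ahead of the robot, y to its left, z up, the work surface at z = 0. Lengths are in m, angles in degrees, forces in N, time in s.
With the tool pointing down it reaches from about 0.425 to 0.875 m from the base axis. Payload 8.4 kg.
Tool frame: the origin (TCP) lies at the very end of the fingers, on their centre line; the grasp point (between the pads) lies 19 mm behind it (robot.tcp_to_grasp is the distance from the TCP to the grasp point, in m); z points along the fingers, y is the line along which they close (so a half turn about z gives the same grasp; the last joint's range is limited). The gripper opens to 85 mm and grips with 20 to 120 N. Pads are 22 mm wide; open, the fingers measure 114 mm over their backs; the gripper's body (76 mm by 85 mm) begins 54 mm behind the grasp point. The pads swing forward as they close: fully open they stand 13 mm farther back than shut.
Start: joints at [-72.949, 19.091, 2.286, 83.961, -0.768, 76.965, -3.352], TCP at [0.251, 0.599, 0.231] pointing down, gripper open.
Joint ranges: [-147.57, 147.57], [-21.85, 119.76], [-74.77, 79.35], [14.55, 137.4], [-85.83, 265.84], [4.83, 119.75], [-152.11, 152.11]. Speed limits (degrees/s): [127.2, 127.2, 159.86, 159.86, 180, 180, 180].

## Interface

Orientations are given as [roll, pitch, yaw] about the fixed x, y, z axes, in that order (R = Rz(yaw) Ry(pitch) Rx(roll)).
In Python, from workcell import robot gives the robot as it stands. Calls block until the motion is done:
- robot.reach(position, orientation): joint-space move of the TCP to a pose.
- robot.move_linear(position, ori=None, vel=0.15): straight line of the TCP; ori=None keeps the orientation; vel is the mean speed in m/s.
- robot.set_joints(angles): joint-space move.
- robot.open() and robot.grasp(force=None): open the fingers fully, or close them until they stop; force is the grip in N (None keeps the last).
- robot.dwell(seconds).
- robot.ik(position, orientation): joint angles nearest the present ones, or None.
- robot.observe(): the state.
- robot.grab_frame(name): name is "side" or "top"; returns a dict with "pixels" (384x512x3 uint8, red, green, blue), "fovy" (degrees; the focal length in pixels is half the picture's height over the tangent of half this angle, whatever the lens; pixels are square), "cx", "cy" (the principal point, pixels), "eye" and "attitude" of the camera in the world. Camera axes: x right, y up, looking along -z (the intrinsics and any distortion apply to the point x, -y, -z); pixel columns grow to the right and rows downward; lengths in m; the calibration is good to about 2 mm. A picture is of the moment at which its call begins. There is no depth.
A pose or a line that the arm cannot do raises robot.IKError and nothing moves.
- robot.finish_job(): hands the job in; it is judged then, once.
The state is a dict: "time": time; "joint_pos": joint angles; "qd": joint speeds; "joint_torque": joint torques, N m; "ee_pos": TCP position; "orientation": TCP orientation; "force": force on the tool from outside, world axes, zero at the start; "wrist_torque": the same for the moment, N m; "grip_width": finger opening in m; "grasp_force": force on a finger pad.
Only numpy, scipy, OpenCV 4.12 (cv2) and the standard library are available. Lean on these libraries where they do the work, as an engineer would, in place of code of your own. Each camera call takes 0.05 s, during which the arm holds its last target. There are 200 camera calls.

## Task

Put the three saucepans away as one nest: the middle-sized pan inside the large one, which stays on its cork trivet, and the small pan inside the middle one. Lower them in gently and let each sit flat on the bottom of the pan around it, with the three handles turned apart so that each can be taken hold of on its own. Do not disturb the other things on the counter.

Things in the scene. Friction and masses are not known exactly. Their poses are not given: they have to be found in the camera images.
- large_pan: Large steel saucepan, loose, 0.7 kg, on the cork trivet. Outer dia 176 mm, inner 170, height 78, wall 3, bottom 7 thick. Origin: centre of underside, z up. Handle along its own -x: flat steel strap (18 wide, 5 thick) from just under the rim, rising gently to a black grip, a bar 20 wide and 20 high, radius 128 to 228, axis 86 above the underside. The three pans look alike but for size.
- middle_pan: Middle-sized pan of the same make, loose, about 0.36 kg, on the counter. Outer dia 140 mm, inner 134, height 80, wall 3, bottom 7 thick. Origin: centre of underside. Handle along its own -x: strap from the rim, then black grip 20 wide, 20 high, radius 110 to 202, axis 88 up. Seated in the large pan, its strap passes 3 mm over that rim; its grip would strike the large one's if both pointed one way.
- small_pan: Small pan of the same make, loose, about 0.25 kg, on the counter. Outer dia 108 mm, inner 102, height 82, wall 3, bottom 7 thick. Origin: centre of underside. Handle along its own -x: strap from the rim, then black grip 20 wide, 20 high, radius 94 to 179, axis 90 up. It fits the middle pan in the same way. All three handles start pointing roughly towards the robot.
- large_pan_grip (a point): Point on the axis of the large pan's black grip, 158 mm from the pan's axis (30 mm from the grip's inner end), 86 mm above its underside.
- middle_pan_grip (a point): Point on the axis of the middle pan's black grip, 140 mm from the pan's axis (30 mm from the grip's inner end), 88 mm above its underside.
- small_pan_grip (a point): Point on the axis of the small pan's black grip, 124 mm from the pan's axis (30 mm from the grip's inner end), 90 mm above its underside.
- trivet: Round cork trivet, 200 mm across and 8 mm thick, fixed to the counter. Origin: centre of its underside.
- mug: Bystander: white mug, 82 mm across, 95 high, loose, off to the right. Origin: centre of its underside.
- spice_jar: Bystander: jar with black cap, 44 mm across, 95 high, loose, behind and between the pans. Origin: centre of its underside.
- pepper_mill: Bystander: dark wooden pepper mill, 52 mm across, 137 high, loose, behind and between the pans. Origin: centre of its underside.
- food_tin: Bystander: food tin, 74 mm across, 108 high, loose, off to the left. Origin: centre of its underside.
- sponge: Bystander: washing-up sponge, 105 x 68 mm, 30 high, loose, lying in front of the pans between two handles. Origin: centre of its underside.
- wooden_spoon: Bystander: wooden spoon, 260 mm long, under 40 mm high, loose, lying in front of the pans between two handles. Origin on its underside at mid length.

How it is judged (in metres and radians):
At the end, for the whole second after the job is handed in: Middle pan flat in the large, small flat in the middle (underside 3 to 10 mm above the outer one's, within 0.04 rad, axes within 22 mm); large pan level (0.03 rad), within 35 mm of the trivet's centre; grip points at least 70 mm apart from above; pans at rest (z of middle_pan in the frame of large_pan between 0.003 and 0.01 m and horizontal distance between middle_pan and large_pan below 0.022 m and angle between the z axis of middle_pan and the z axis of large_pan, either way round below 0.04 rad and z of small_pan in the frame of middle_pan between 0.003 and 0.01 m and horizontal distance between small_pan and middle_pan below 0.022 m and angle between the z axis of small_pan and the z axis of middle_pan, either way round below 0.04 rad and angle between large_pan's own z axis and vertical below 0.03 rad and horizontal distance between large_pan and trivet below 0.035 m and horizontal distance between large_pan_grip and middle_pan_grip above 0.07 m and horizontal distance between each of large_pan_grip, middle_pan_grip and small_pan_grip above 0.07 m and linear speed of each of middle_pan, small_pan, large_pan below 0.02 m/s); the robot touches nothing.
It fails at once if a pan is dropped or thrust into another: it falls or is driven faster than 0.45 m/s within 30 mm of the bottom it lands on (a free fall of some 10 mm is still allowed) ((horizontal distance between middle_pan and large_pan below 0.05 m and z of middle_pan in the frame of large_pan below 0.03 m and linear speed of middle_pan above 0.45 m/s and linear speed of large_pan below 0.15 m/s) or (horizontal distance between small_pan and middle_pan below 0.05 m and z of small_pan in the frame of middle_pan below 0.03 m and linear speed of small_pan above 0.45 m/s and linear speed of middle_pan below 0.15 m/s) or (horizontal distance between small_pan and large_pan below 0.05 m and z of small_pan in the frame of large_pan below 0.03 m and linear speed of small_pan above 0.45 m/s and linear speed of large_pan below 0.15 m/s)).
It fails at once if a bystander is pushed more than 30 mm (distance of any of mug, spice_jar, pepper_mill, food_tin, sponge, wooden_spoon from where it was at the start of the episode above 0.03 m).
It also fails if it takes over 61 s, if anything falls off the work surface, if the arm or the gripper's body presses on something with over 40 N, if the wrist force passes 120 N, or if a joint passes its speed limit or range.

## Working session

There is one attempt and no reset: what is moved stays moved. The work goes in short steps, each a Python script; the robot and the scene stay as the last script left them, time stands still between calls to the robot, and variables do not carry over. Pictures are saved under pics/ and viewed, at most 10 in all, crops included, and the job is handed in when it is done.

```bash
ls; mkdir -p pics
python3 - <<'E'
from workcell import robot
import cv2,numpy as np
for n in ("side","top"):
    f=robot.grab_frame(n); cv2.imwrite(f"pics/{n}0.png",f["pixels"][:,:,::-1])
    print({k:(np.round(v,4).tolist() if not isinstance(v,str) else v) for k,v in f.items() if k!="pixels"})
s=robot.observe(); print(s["time"],s["ee_pos"],s["orientation"],s["force"])
E
```

```text
pics
workcell.py
{'fovy': 43.8543, 'cx': 261.4107, 'cy': 193.5552, 'eye': [0.0739, -1.2278, 1.292], 'attitude': [48.0753, -0.7928, -21.4703]}
{'fovy': 52.0785, 'cx': 247.9681, 'cy': 187.7223, 'eye': [0.4454, 0.0025, 1.5795], 'attitude': [4.8743, -0.4448, -88.6974]}
0.1 [0.25106664 0.59909927 0.2305054 ] [-1.79914409e+02  7.12426062e-03  1.57263704e+02] [ 0.03733423 -0.1063215   0.42123416]
```

View pics/top0.png

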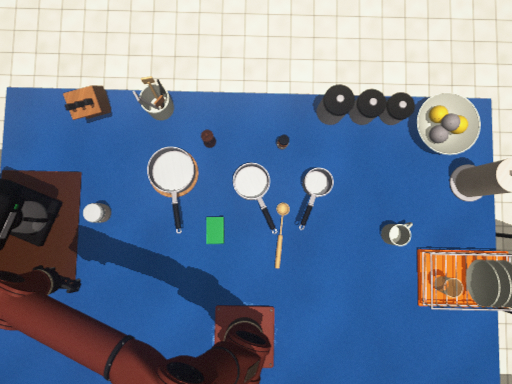

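View pics/side0.png

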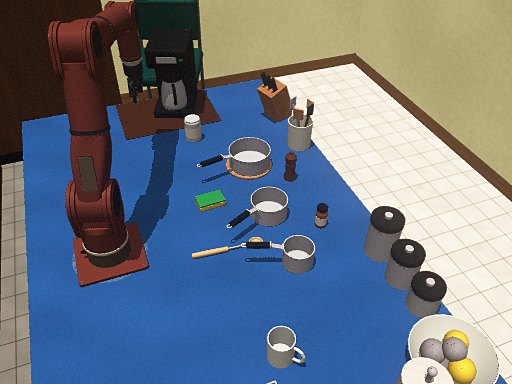

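The top view shows the large pan at about (173,170), middle at (251,181) and small at (318,182), with their grips at (178,215), (268,220) and (304,215). The sponge is at (215,230) and the spoon runs from (283,208) to (278,268). Next I'll enlarge both views so I can measure.

Run:
```python
import cv2
a=cv2.imread("pics/top0.png")[135:245,140:340]; cv2.imwrite("pics/topc.png",cv2.resize(a,None,fx=4,fy=4,interpolation=cv2.INTER_CUBIC))
a=cv2.imread("pics/side0.png")[130:280,180:330]; cv2.imwrite("pics/sidec.png",cv2.resize(a,None,fx=4,fy=4,interpolation=cv2.INTER_CUBIC))
```

```text
(no output)
```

View pics/topc.png

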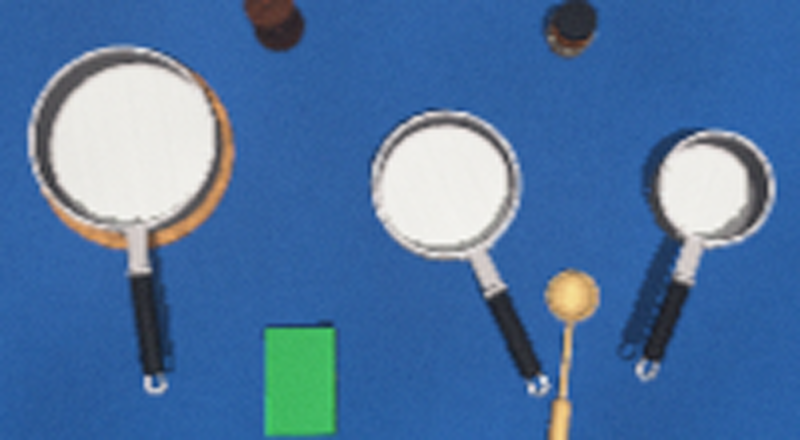

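View pics/sidec.png

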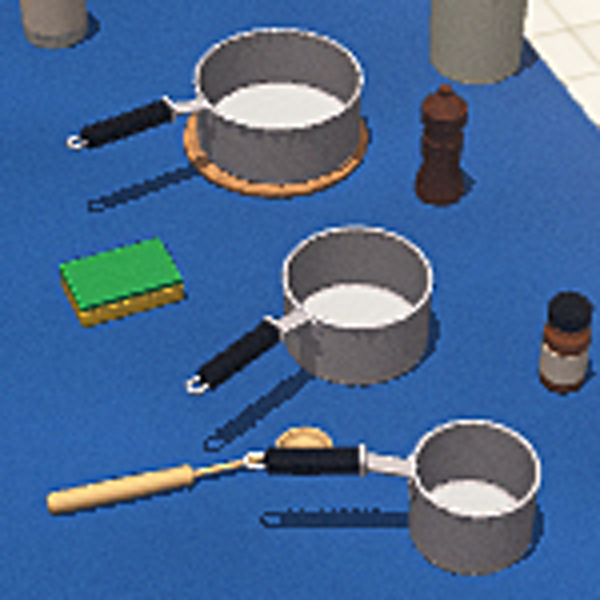

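Both views show all three pans clearly: rim outlines, black grips, the sponge left of the middle handle, and the spoon between the middle and small handles. I'll fit the rim circles and triangulate the grip ends.

```bash
cat > cam.py <<'E'
import numpy as np
from scipy.spatial.transform import Rotation as R
from scipy.optimize import least_squares
def project(f,P):
    F=192/np.tan(np.radians(f["fovy"])/2)
    q=R.from_euler("xyz",f["attitude"],degrees=True).inv().apply(np.atleast_2d(P)-f["eye"])
    return np.c_[f["cx"]+F*q[:,0]/-q[:,2], f["cy"]-F*q[:,1]/-q[:,2]]
def fitpoint(obs):  # [(frame,uv)]
    r=least_squares(lambda p:np.concatenate([project(f,p)[0]-u for f,u in obs]),[.6,0,.1])
    return r.x,np.abs(r.fun).max()
T=np.linspace(0,2*np.pi,180)
def box(f,p,r):
    q=project(f,np.c_[p[0]+r*np.cos(T),p[1]+r*np.sin(T),np.full(180,p[2])])
    return np.r_[q[:,0].min(),q[:,0].max(),q[:,1].min(),q[:,1].max()]
def fitcircle(obs,r): # [(frame,[l,r,t,b])]
    s=least_squares(lambda p:np.concatenate([box(f,p,r)-b for f,b in obs]),[.6,0,.1],loss="soft_l1")
    return s.x,np.round(s.fun,1)
E
cat > m.py <<'E'
from workcell import robot
from cam import *
t=robot.grab_frame("top");s=robot.grab_frame("side")
tb=lambda v:(np.array(v)+.5)/4-.5
TO=np.array([140,135]);SO=np.array([180,130])
D={"large":(.088,[28,222,45,231],[195,364,28,131],(140,274),(152,375),(170,111),(83,139)),
"middle":(.070,[371,521,109,259],[283,433,226,329],(494,292),(534,378),(277,331),(204,383)),
"small":(.054,[655,775,129,245],[410,541,419,505],(682,283),(650,362),(361,461),(267,461))}
for n,(r,a,b,ti,to,si,so) in D.items():
    c,e=fitcircle([(t,tb(a)+TO[[0,0,1,1]]),(s,tb(b)+SO[[0,0,1,1]])],r)
    i,ei=fitpoint([(t,tb(ti)+TO),(s,tb(si)+SO)]);o,eo=fitpoint([(t,tb(to)+TO),(s,tb(so)+SO)])
    d=i+o-2*c; d2=o-i
    print(n,c.round(4),e,"in",i.round(4),ei.round(2),"out",o.round(4),eo.round(2),"yaw",np.degrees(np.arctan2(d[1],d[0])).round(1),np.degrees(np.arctan2(d2[1],d2[0])).round(1),"rad",np.hypot(*(i-c)[:2]).round(4),np.hypot(*(o-c)[:2]).round(4))
for n,a in dict(sp1=(265,327),sp2=(335,435),spoonhead=(572,296),mill=(275,10),jar=(572,20)).items():
    uv=tb(a)+TO
    h=dict(sp1=.03,sp2=.03,spoonhead=.02,mill=.137,jar=.095)[n]
    print(n,least_squares(lambda p:project(t,[p[0],p[1],h])[0]-uv,[.5,0]).x.round(3))
E
python3 m.py
```

```text
large [0.636  0.2892 0.091 ] [ 1.1 -1.2  0.7 -0.   0.5  0.1  0.2 -0.5] in [0.5075 0.2691 0.0955] 0.02 out [0.4122 0.2543 0.0964] 0.23 yaw -171.1 -171.2 rad 0.1301 0.2265
middle [ 0.5998 -0.0176  0.0831] [ 0.4 -0.5  0.9 -0.2  0.3  0.1  0.2 -0.3] in [ 0.4993 -0.0657  0.0889] 0.24 out [ 0.4178 -0.1046  0.0888] 0.1 yaw -154.5 -154.5 rad 0.1114 0.2017
small [ 0.6022 -0.2734  0.0917] [ 0.7 -1.   0.7 -0.1  0.6 -0.1 -1.5  0.9] in [ 0.5102 -0.2426  0.0942] 0.14 out [ 0.4361 -0.2136  0.0932] 0.1 yaw 160.7 158.6 rad 0.097 0.1766
sp1 [0.461 0.156]
sp2 [0.357 0.085]
spoonhead [ 0.499 -0.146]
mill [0.754 0.146]
jar [ 0.76  -0.135]
```

```bash
cat > h.py <<'E'
from workcell import robot
from cam import *
import cv2
def tool(c,a,r,z):  # TCP position for gripping at radius r, handle direction a (deg), grasp height z
    return [c[0]+r*np.cos(np.radians(a)),c[1]+r*np.sin(np.radians(a)),z-robot.tcp_to_grasp]
def snap(name,n):
    f=robot.grab_frame(n); cv2.imwrite(f"pics/{name}.png",f["pixels"][:,:,::-1]); return f
def st(msg=""):
    s=robot.observe(); print(msg,"t",round(s["time"],2),s["ee_pos"].round(4) if hasattr(s["ee_pos"],"round") else s["ee_pos"],"F",np.round(s["force"],2),"M",np.round(s["wrist_torque"],2),"w",round(s["grip_width"],4),"gf",np.round(s["grasp_force"],1),"q7",np.round(s["joint_pos"][6],0)); return s
E
cat > g.py <<'E'
from h import *
c=[.600,-.0178];a=-154.5
for yaw in (a,a+180): 
    print(yaw,[None if (q:=robot.ik(tool(p,b,.125,z),[180,0,yaw+d])) is None else np.round(q) for p,b,z,d in ((c,a,.0885,0),(c,a,.27,0),((.636,.289),-125,.27,29.5),((.636,.289),-125,.103,29.5))])
E
python3 g.py
```

```text
-154.5 [array([-37.,  12.,  45., 118., -10.,  54., 129.]), array([-45.,  -3.,  48., 105.,   2.,  76., 118.]), array([-36.,  12.,  16.,  91.,  -3.,  77., 125.]), array([-32.,  20.,  12., 102.,  -5.,  59., 126.])]
25.5 [array([-42.,  13.,  51., 118., -12.,  54., -49.]), array([-47.,  -3.,  49., 105.,   2.,  76., -63.]), array([-49.,  13.,  32.,  92.,  -7.,  77., -52.]), array([-48.,  22.,  32., 103., -13.,  59., -47.])]
```

```bash
cat > g1.py <<'E'
from h import *
c=[.600,-.0178];a=-154.5;o=[180,0,a+180]
robot.reach(tool(c,a,.125,.19),o); st("above")
robot.move_linear(tool(c,a,.125,.0885),vel=.12); st("down")
robot.grasp(120); st("grip")
robot.move_linear(tool(c,a,.125,.1185),vel=.05); st("lift")
snap("lift1s","side")
a=cv2.imread("pics/lift1s.png")[170:280,200:320];cv2.imwrite("pics/lift1c.png",cv2.resize(a,None,fx=5,fy=5,interpolation=cv2.INTER_CUBIC))
E
python3 g1.py
```

```text
above t 2.73 [ 0.4875 -0.0707  0.1714] F [-0.47 -0.24 -0.76] M [ 0.02 -0.   -0.06] w 0.0851 gf 0.0 q7 -58.0
down t 3.73 [ 0.4877 -0.0717  0.0704] F [-0.31  0.06  0.63] M [-0.01 -0.02  0.03] w 0.0851 gf 0.0 q7 -50.0
grip t 4.35 [ 0.4874 -0.0714  0.0701] F [-1.23  1.47  4.65] M [0.35 0.2  0.04] w 0.0182 gf 116.9 q7 -50.0
lift t 5.1 [ 0.487  -0.0715  0.0997] F [ 0.22 -0.04 -2.92] M [-0.2   0.29  0.04] w 0.018 gf 117.0 q7 -53.0
```

View pics/lift1c.png

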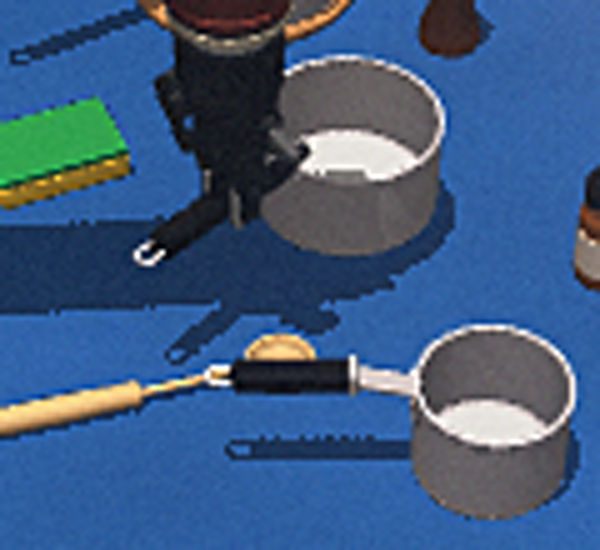

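The middle pan is off the counter and hanging from the gripper. Its rim top is at crop row 56, rim right at column 445 and lowest base edge at row 254. I'll estimate the droop from those.

```bash
cat > droop.py <<'E'
from h import *
def feats(f,g,a,th,r,rp,h,hg):  # g grasp point, droop th deg: pan body lower; returns predicted top,right of rim, lowest base, bottom of pan right side
    d=np.array([np.cos(np.radians(a)),np.sin(np.radians(a)),0]); n=np.cross([0,0,1],d)
    Rt=R.from_rotvec(-n*np.radians(th))
    X=lambda rad,T_,z: np.array(g)+Rt.apply(np.c_[np.outer(rad*np.cos(T_)-rp,d)+np.outer(rad*np.sin(T_),n)+np.outer(np.full(len(T_),z-hg),[0,0,1])])
    q=project(f,X(r,T,h)); b=project(f,X(r,T,0))
    return np.r_[q[:,1].min(),q[:,0].max(),b[:,1].max(),b[:,0].max()]
E
python3 - <<'E'
from droop import *
f=robot.grab_frame("side"); s=robot.observe(); g=np.array(s["ee_pos"])+[0,0,.019]
obs=np.array([(56+.5)/5-.5+170,(445+.5)/5-.5+200,(254+.5)/5-.5+170]); print(obs.round(1))
for th in (-2,0,2,4,6,8): print(th,feats(f,g,-154.5,th,.070,.125,.080,.088).round(1))
# reference: initial picture, rim top 226, right 433, base low 384 (crop x4)
print(np.array([226.5/4-.5+130,433.5/4-.5+180,384/4-.5+130]).round(1),feats(f,[.4874,-.0714,.088],-154.5,0,.070,.125,.080,.088).round(1))
E
```

```text
[180.8 288.6 220.4]
-2 [179.7 288.5 220.8 287.9]
0 [180.9 288.4 221.7 287.3]
2 [182.2 288.2 222.7 286.7]
4 [183.4 288.  223.6 286. ]
6 [184.7 287.8 224.5 285.3]
8 [186.  287.6 225.4 284.6]
[186.1 287.9 225.5] [186.9 288.1 227.4 287. ]
```

```bash
cat > p1.py <<'E'
from h import *
f=robot.grab_frame("top")
b=box(f,[.635,.289,.008],.1); print("trivet if concentric right,bottom",b[[1,3]].round(1),"seen",np.round([(234.5)/4-.5+140,248.5/4-.5+135],1))
c=[.600,-.0178];L=[.635,.289];a=-125;o=[180,0,55]
p=list(robot.observe()["ee_pos"]);p[2]=.25
robot.move_linear(p,vel=.2)
robot.move_linear(tool(L,a,.125,.269),o,vel=.2); st("over")
q=tool(L,a,.125,.269); q[2]=.115; robot.move_linear(q,vel=.12)
snap("over1t","top"); snap("over1s","side"); st("inside?")
E
python3 p1.py
python3 - <<'E'
import cv2,numpy as np
a=cv2.imread("pics/over1t.png")[130:240,135:245];b=cv2.imread("pics/over1s.png")[120:230,190:300]
cv2.imwrite("pics/over1.png",cv2.resize(np.hstack([a,b]),None,fx=3.6,fy=3.6,interpolation=cv2.INTER_CUBIC))
E
```

```text
trivet if concentric right,bottom [199.7 197.1] seen [198.1 196.6]
over t 7.65 [0.5634 0.1851 0.2506] F [ 0.61 -0.87 -3.26] M [-0.3   0.16  0.02] w 0.0183 gf 117.1 q7 -50.0
inside? t 9.03 [0.5638 0.1868 0.1158] F [ 0.51  0.16 -3.6 ] M [-0.28  0.22 -0.05] w 0.0182 gf 117.1 q7 -46.0
```

View pics/over1.png

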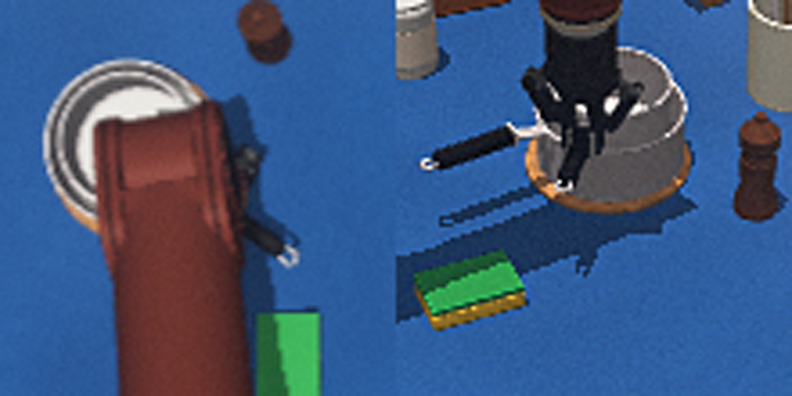

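The middle pan now sits concentrically inside the large rim, about 30 mm above its bottom. Next I'll lower it with force monitoring.

```bash
cat > lower.py <<'E'
from h import *
def lower(z0,zmin,fref,lim=6):
    p=list(robot.observe()["ee_pos"]); xy=p[:2]
    robot.move_linear([*xy,z0],vel=.05); z=z0
    while z>zmin:
        z-=.001; robot.move_linear([*xy,z],vel=.02); s=robot.observe()
        f=s["force"][2]-fref
        print(round(z,4),round(f,2),np.round(s["wrist_torque"],2))
        if f>lim: break
    return xy
E
python3 - <<'E'
from lower import *
lower(.091,.0835,-3.5); st()
E
```

```text
0.09 -0.04 [-0.27  0.17  0.03]
0.089 -0.12 [-0.27  0.16 -0.01]
0.088 0.72 [-0.27  0.25  0.  ]
0.087 0.43 [-0.24  0.2   0.02]
0.086 1.25 [-0.16  0.08 -0.01]
0.085 6.11 [-0.13  0.35  0.01]
 t 11.16 [0.564  0.1868 0.0853] F [-0.91 -0.44  2.61] M [-0.13  0.35  0.01] w 0.0182 gf 118.0 q7 -45.0
```

Run:
```python
from h import *
robot.open(); p=list(robot.observe()["ee_pos"]); st("open")
robot.move_linear([p[0],p[1],.24],vel=.2)
robot.reach([.45,-.03,.30],[180,0,-20]); st("up")
t=snap("mid_t","top"); s=snap("mid_s","side")
import cv2
z=lambda i:cv2.resize(i,None,fx=6,fy=6,interpolation=cv2.INTER_CUBIC)
T_=cv2.imread("pics/mid_t.png");S=cv2.imread("pics/mid_s.png")
top=np.hstack([T_[160:235,290:340],S[210:285,240:320]]); cv2.imwrite("pics/mid.png",z(top))
bot=np.hstack([T_[140:240,135:235],S[120:220,195:295]]); cv2.imwrite("pics/mid2.png",cv2.resize(bot,None,fx=4,fy=4,interpolation=cv2.INTER_CUBIC))
```

```text
open t 11.82 [0.5638 0.1868 0.085 ] F [-0.53 -0.67  0.42] M [ 0.07 -0.04  0.  ] w 0.0853 gf 0.0 q7 -45.0
up t 13.9 [ 0.4501 -0.0292  0.2997] F [-0.19  0.1  -0.61] M [-0. -0. -0.] w 0.0854 gf 0.0 q7 -122.0
```

View pics/mid.png

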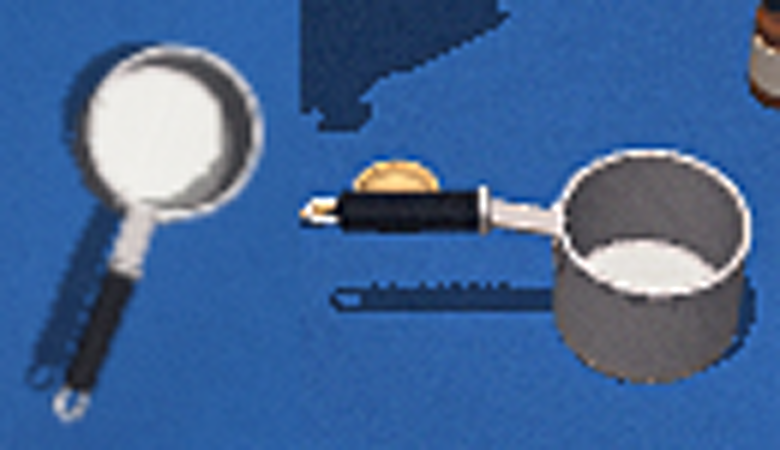

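View pics/mid2.png

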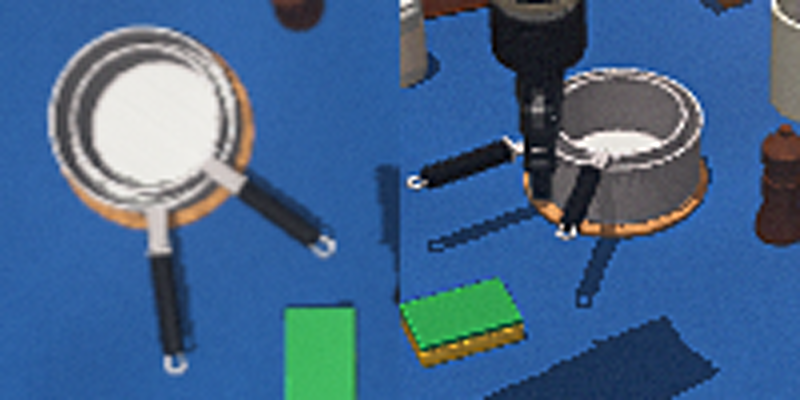

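The middle pan is nested in the large one, with its handle clear of the large handle. I'll measure the small pan and the nested middle pan more precisely.

Run:
```python
from h import *
t=robot.grab_frame("top");s=robot.grab_frame("side")
k=lambda v,n,o:(np.array(v)+.5)/n-.5+np.array(o)
def rep(name,r,tb,sb,ti,to,si,so,z,n,TO,SO,ri,ro,zg):
    B=lambda b,o:k(b,n,[o[0],o[0],o[1],o[1]])
    c,e=fitcircle([(t,B(tb,TO)),(s,B(sb,SO))],r); print(name,"free",c.round(4),e)
    w=least_squares(lambda p:np.r_[box(t,[*p,z],r)-B(tb,TO),box(s,[*p,z],r)-B(sb,SO)],c[:2],loss="soft_l1"); print(" z fixed",w.x.round(4),w.fun.round(1))
    i,_=fitpoint([(t,k(ti,n,TO)),(s,k(si,n,SO))]);o,_=fitpoint([(t,k(to,n,TO)),(s,k(so,n,SO))]); print(" grip",i.round(4),o.round(4))
    def res(p):
        d=np.array([np.cos(p[2]),np.sin(p[2])]); I=[*(p[:2]+ri*d),zg];O=[*(p[:2]+ro*d),zg]
        return np.r_[box(t,[*p[:2],z],r)-B(tb,TO),box(s,[*p[:2],z],r)-B(sb,SO),project(t,I)[0]-k(ti,n,TO),project(t,O)[0]-k(to,n,TO),project(s,I)[0]-k(si,n,SO),project(s,O)[0]-k(so,n,SO)]
    d=o-i; m=least_squares(res,[*w.x,np.arctan2(d[1],d[0])],loss="soft_l1"); print(" joint",m.x[:2].round(4),np.degrees(m.x[2]).round(1),m.fun.round(1))
rep("small",.054,[82,263,43,218],[255,450,149,297],(122,274),(80,390),(183,211),(40,212),.082,6,(290,160),(240,210),.094,.179,.090)
rep("middle",.070,[69,232,40,200],[152,303,69,166],(243,190),(316,240),(201,160),(172,226),.095,4,(135,140),(195,120),.110,.202,.103)
```

```text
small free [ 0.6022 -0.2745  0.0837] [ 0.8 -1.2  1.1 -0.   0.6  0.1  0.2 -0.4]
 z fixed [ 0.6026 -0.2738] [ 0.6 -1.5  1.  -0.1  0.6  0.1  0.4 -0.3]
 grip [ 0.511  -0.242   0.0938] [ 0.4364 -0.2157  0.0951]
 joint [ 0.6027 -0.2739] 160.1 [ 0.6 -1.4  1.  -0.1  0.7  0.1  0.4 -0.3 -0.2 -0.8 -1.   0.9  0.9  0.5
 -0.5  0.6]
middle free [0.6344 0.2772 0.1072] [ 2.7 -0.8  1.3 -1.9  1.  -3.1  0.9 -3.3]
 z fixed [0.6364 0.2813] [ 2.4 -1.4  1.3 -2.1  1.2 -3.1  2.6 -1.6]
 grip [0.5718 0.1879 0.1251] [0.5234 0.1217 0.1061]
 joint [0.6389 0.2858] -125.1 [ 1.3 -2.6  0.6 -2.8  1.4 -3.   1.9 -2.4 -0.9 -1.7  0.4  0.2 -1.   3.1
  0.   0.8]
```

Run:
```python
from h import *
c=[.6025,-.2742];a=160;N=[.636,.287];b=140;r=.110
robot.reach(tool(c,a,r,.19),[180,0,-20]); st("above")
robot.move_linear(tool(c,a,r,.0905),vel=.12)
robot.grasp(120); z0=st("grip")["ee_pos"][2]; print("z0",z0)
robot.move_linear(tool(c,a,r,.12),vel=.05); st("lift")
robot.move_linear(tool(c,a,r,.265),vel=.2)
robot.move_linear(tool(N,b,r,.265),[180,0,-40],vel=.25); st("over")
robot.move_linear(tool(N,b,r,z0+.019+.055),vel=.12); st("in?")
snap("over2t","top"); snap("over2s","side")
A=cv2.imread("pics/over2t.png")[130:240,135:245];B=cv2.imread("pics/over2s.png")[110:220,190:300]
cv2.imwrite("pics/over2.png",cv2.resize(np.hstack([A,B]),None,fx=3.6,fy=3.6,interpolation=cv2.INTER_CUBIC))
```

```text
above t 15.07 [ 0.4998 -0.2354  0.1717] F [ 0.08 -0.02  0.89] M [-0.01 -0.02 -0.06] w 0.0855 gf 0.0 q7 -80.0
grip t 16.68 [ 0.4993 -0.2365  0.0721] F [-1.05  1.99  5.53] M [0.37 0.24 0.05] w 0.0181 gf 117.0 q7 -75.0
z0 0.072113797771946
lift t 17.42 [ 0.499  -0.2365  0.1012] F [-0.69  0.55 -2.83] M [0.09 0.26 0.04] w 0.018 gf 117.2 q7 -77.0
over t 21.35 [0.552  0.357  0.2465] F [ 0.28 -0.46 -3.14] M [0.15 0.21 0.01] w 0.018 gf 117.3 q7 -152.0
in? t 22.49 [0.5523 0.3579 0.1283] F [ 0.09  0.21 -2.77] M [ 0.17  0.22 -0.  ] w 0.0179 gf 117.3 q7 -149.0
```

View pics/over2.png

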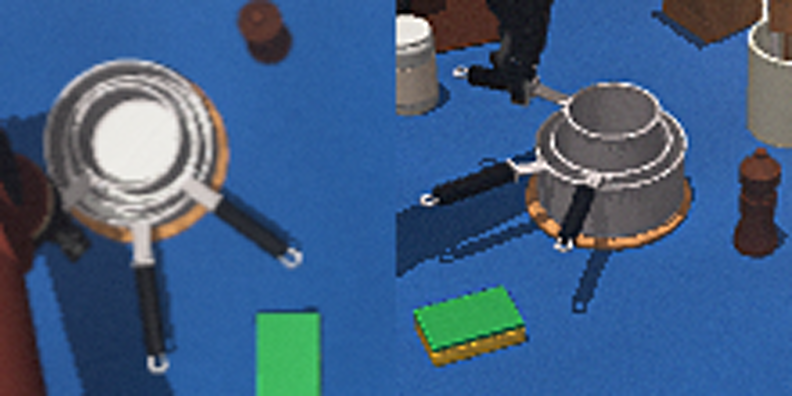

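The small pan is poised concentrically inside the middle pan. I'll lower it under force watch.

Run:
```python
from lower import *
lower(.101,.0915,-2.8); st()
robot.open(); robot.dwell(.3); st("open")
p=list(robot.observe()["ee_pos"])
robot.move_linear([p[0],p[1],.20],vel=.1); 
robot.reach([.42,.40,.28],[180,0,0]); st("up")
snap("end_t","top"); snap("end_s","side")
A=cv2.imread("pics/end_t.png")[130:240,135:245];B=cv2.imread("pics/end_s.png")[110:220,190:300]
cv2.imwrite("pics/end.png",cv2.resize(np.hstack([A,B]),None,fx=3.6,fy=3.6,interpolation=cv2.INTER_CUBIC))
```

```text
0.1 0.0 [ 0.16  0.16 -0.01]
0.099 0.63 [0.19 0.23 0.  ]
0.098 -0.28 [0.15 0.15 0.03]
0.097 -0.55 [ 0.15  0.18 -0.01]
0.096 0.26 [ 0.16  0.2  -0.04]
0.095 -0.47 [0.15 0.14 0.  ]
0.094 5.04 [ 0.06  0.26 -0.02]
0.093 11.03 [-0.31  0.9  -0.1 ]
 t 25.27 [0.5523 0.3585 0.0941] F [-4.8   0.31  8.23] M [-0.31  0.9  -0.1 ] w 0.0181 gf 118.7 q7 -148.0
open t 26.23 [0.5523 0.358  0.093 ] F [-0.36 -0.65 -0.4 ] M [-0.02  0.01  0.01] w 0.0853 gf 0.0 q7 -148.0
up t 28.12 [0.4201 0.3998 0.2797] F [ 1.06  0.07 -1.06] M [ 0.01  0.01 -0.03] w 0.0853 gf 0.0 q7 -130.0
```

View pics/end.png

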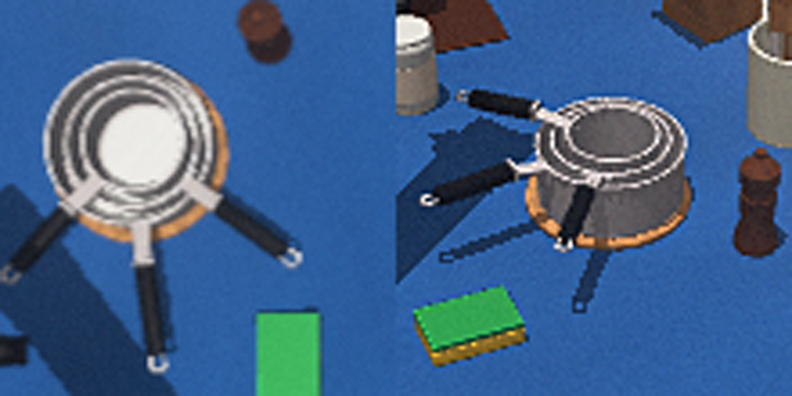

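The three pans are nested, with level rims and the handles spread apart. Contact came at the expected seat heights, so I'm handing in.

```bash
python3 -c "
from workcell import robot
print(robot.finish_job())"
```

```text
the job is handed in; nothing more can be done
None
```

The three pans are nested on the trivet with their handles spread roughly 45–50° apart; the last pictures show them seated level, nothing on the counter looked disturbed, and the job was handed in at about 28 s, though no verdict came back.

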